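# Clamp the enamel box in the quick-release vise

### The job

The latch of the green enamel box has to be mended, so clamp the box in the small table vise: press the jaw's quick-release lever down and, keeping it pressed, slide the jaw along until it has pushed the box gently and squarely against the fixed jaw. Let the lever spring back up so that the jaw locks, then turn the knob clockwise until the box is held firmly between the jaws, but do not overtighten, for the enamel chips. Leave the rest of the table as it is.

Things in the scene. Friction and masses are not known exactly. Their poses are not given: they have to be found in the camera images.
- vise: Small grey vise fixed to the table, 390 mm long (its y), 110 mm wide, flat bed 22 mm above the table. Origin: on the table under the bed; y the closing direction (sliding to fixed jaw), z up. The bed ends at y = -200 and +190 mm. The fixed jaw, a block 72 mm high, is bolted on with its face anywhere from y = +125 to +165 mm: not measured, to be found by feel.
- jaw_top (a point): Middle of the top of the sliding jaw's block, 90 mm wide, 14 mm thick, 70 mm high; axes as the vise's. Its carriage also bears pad, lever and knob. Lever pressed, it slides against 2 N of friction. Lever up, a sprung half-nut locks it in a rack of 4.5 mm pitch: it settles up to 2.5 mm forward or back, or the lever stays near 0.1 rad on a tooth's crest until the screw's push drops it in.
- box: Green enamel box with lid and latch, loose on the bed, about 0.35 kg, 110 mm (its x) by 75 mm (its y) by 62 mm high. Origin: centre of its underside. Starts 5 to 20 mm short of the fixed jaw, up to 0.07 rad askew. Slides on the bed against 1 to 4 N; push it home with 5 to 20 N before letting the lever up. It chips if shoved with over 20 N while the lever is down, or ever squeezed with over 120 N.
- pad: Rubber-faced pressure pad on the sliding jaw, 84 mm wide, 40 mm high, 10 mm thick; origin at the centre of the face that meets the box, 48 mm above the table; y the closing direction. It is sprung and gives 1 mm per 25 N. Well clamped, it presses the box with 25 to 75 N, best about 50 N.
- lever_thumb (a point): Centre of the top of the lever's steel thumb plate, 40 mm across by 44 mm along the slide, 50 mm above the table when up, 92 mm ahead of the knob's axis. Pressing it with shut fingertips takes 4 to 9 N; hard stop 7 mm down; unlocked from 3.5 mm, 5 mm is a good depth. Lip 14 mm tall at its front, 19 mm ahead (+y) of this point: push on it to drive the jaw. Never over 40 N.
- lever (a joint): Quick-release lever's angle in rad: 0 up (jaw locked), 0.22 fully pressed; unlocked from 0.11.
- knob_grip (a point): Black bar knob on a vertical axis: bar 50 mm long (point's x), 12 mm thick (its y), from 80 to 106 mm above the table, thin neck below down to 66 mm. Point on the axis, 95 mm up. Clockwise from above advances the pad 3 mm per rad, 4 rad in all; starts turned 0 to 0.5 rad. Turning torque: 0.25 N m friction (either way when at rest) plus 0.003 N m per newton of pad force. Stays where left.
- jebena: Dark clay coffee pot, 195 mm tall, 128 mm wide, on a terracotta ring; leave alone. Origin: centre of its underside.
- cup_c: Small white handleless cup, 68 mm wide, 50 mm tall, on the table; leave alone. Origin: centre of its underside.
- tongs: Small steel tongs, 150 mm long, 8 mm thick, lying on the table; leave alone. Origin: its middle, on the table.
- driver: Screwdriver, 170 mm long, lying on the table; leave alone. Origin: on the table under it.
Mind the look-alikes: they are no part of the job. What is meant by the box is not yellow, and is the larger of those in its own colour.

How it is judged:
By the outcome, as a careful person would: the job done as asked, in the order asked, and still so for the second after the job is handed in, with the robot touching nothing.
It also fails if it takes over 69 s, if anything falls off the work surface, if the arm or the gripper's body presses on something with over 40 N, if the wrist force passes 120 N, or if a joint passes its speed limit or range.

### The arm

A 7-joint arm with a two-finger parallel gripper is mounted at the origin on the work surface. World frame = base frame: x ahead of the robot, y to its left, z up, the work surface at z = 0. Lengths are in m, angles in rad, forces in N, time in s.
With the tool pointing down it reaches from about 0.425 to 0.925 m from the base axis. Payload 6.8 kg.
Tool frame: the origin (TCP) lies at the centre of the arm's flange, where the gripper is bolted on; the fingertips stand 173 mm ahead of it and the grasp point (between the pads) lies 155 mm ahead of it (arm.tcp_to_tips is the distance from the TCP to the fingertips, in m); z points along the fingers, y is the direction in which the jaws open and shut (so a half turn about z gives the same grasp; the last joint's range is limited). The gripper opens to 85 mm and grips with 20 to 120 N. Pads are 22 mm wide; open, the fingers measure 114 mm over their backs; the gripper's body (76 mm by 85 mm) begins 54 mm behind the grasp point. The pads swing forward as they close: fully open they stand 13 mm farther back than shut.
Start: joints at [1.009, 0.477, 0.022, 1.555, -0.011, 1.109, -0.083], TCP at [0.296, -0.607, 0.405] pointing down, gripper open.
Joint ranges: [-2.96, 2.96], [-0.34, 2.1], [-1.41, 1.46], [0.24, 2.44], [-1.37, 4.51], [0.17, 1.92], [-2.96, 2.96]. Speed limits (rad/s): [2.39, 2.39, 3.14, 3.14, 3.14, 3.14, 3.14].

### API

Orientations are given as a unit quaternion [w, x, y, z].
In Python, from station import arm, open_jaws, grab, kinematics, cams, close_job, cut_out, mark_of, get_clock, get_q, get_joint_velocities, get_joint_torque, get_tcp_pos, get_ee_rot, get_contact_force, get_wrist_torque, get_finger_gap gives the robot as it stands. Calls block until the motion is done:
- arm.goto(position, orientation): joint-space move of the TCP to a pose.
- arm.move_l(position, attitude=None, speed=0.15, contact_N=None): straight line of the TCP; attitude=None keeps the orientation; speed is the mean speed in m/s. With contact_N (N) it stops when the force on the tool has changed by that much, and returns True; else False.
- arm.set_joints(angles): joint-space move.
- open_jaws() and grab(strength=None): open the fingers fully, or close them until they stop; strength is the grip in N (None keeps the last).
- arm.pause(seconds).
- kinematics.inverse_kinematics(position, orientation): joint angles nearest the present ones, or None.
- cams.read_camera(name): name is "side" or "top" or "wrist"; returns the picture (384x512x3 uint8, red, green, blue); there is no depth.
- cams.get_calibration(name): a dict with "intrinsics" (3x3 intrinsics, pixels), "rvec" (rotation vector, rad) and "tvec" (3), from world to camera coordinates, as OpenCV has them. Camera axes: x right, y down, z forward; pixel columns grow to the right and rows downward; lengths in m; the calibration is good to about 2 mm. The wrist camera is an equidistant fisheye: a pixel r from the principal point sees the ray r / f radians off the axis. A picture is of the moment at which its call begins: read the wrist's pose just before it. get_calibration takes no time and is no camera call; for the wrist camera it gives the pose at the moment of the call.
A pose or a line that the arm cannot do raises arm.MotionError and nothing moves.
- close_job(): hands the job in, once; it reports no verdict.
Trained networks look in the newest picture that a camera, given by its name, has taken for a name from the list of things; names that differ only in an ending like _2 or _b are one class to them, and where a whole thing is asked for, a point or a joint stands for the part that bears it (a point fixed in the world has none). Each returns a list of dicts, best first, with "score" (0 to 1); they miss things now and then, are a little off and sometimes report something else, mostly with a low value. They report only what shows in the picture. A call takes as long as a camera call. They do not tell look-alikes from the thing itself.
- cut_out(query, camera): "mask" (384x512 bool, what is visible of it).
- mark_of(query, camera): "point" ([x, y, z] in m, in world coordinates, good to about 4 mm: a listed point, or the origin of a listed thing).
Readings, each from a call of its own:
- get_clock(): time.
- get_q(): joint angles.
- get_joint_velocities(): joint speeds.
- get_joint_torque(): joint torques, N m.
- get_tcp_pos(): TCP position.
- get_ee_rot(): TCP orientation.
- get_contact_force(): force on the tool from outside, world axes, zero at the start.
- get_wrist_torque(): the same for the moment, N m.
- get_finger_gap(): opening from 0.0 (shut) to 1.0 (fully open).
Only numpy, scipy, OpenCV 4.12 (cv2) and the standard library are available. Lean on these libraries where they do the work, as an engineer would, in place of code of your own. Each camera call takes 0.05 s, during which the arm holds its last target.

## Working session

There is one attempt and no reset: what is moved stays moved. The work goes in short steps, each a Python script; the robot and the scene stay as the last script left them, time stands still between calls to the robot, and variables do not carry over. Pictures are saved under pics/ and viewed, and the job is handed in when it is done.

```bash
ls; mkdir -p pics; python3 - <<'E'
from station import *
import cv2
print(get_clock())
for n in ("side","top","wrist"):
    im=cams.read_camera(n); cv2.imwrite(f"pics/{n}0.png",im[:,:,::-1])
    c=cams.get_calibration(n); print(n,c)
print(get_tcp_pos(),get_ee_rot(),get_q(),get_finger_gap(),arm.tcp_to_tips)
print(get_clock())
E
```

```text
pics
0.0
side {'intrinsics': array([[445.27140463,   0.        , 258.87400322],
       [  0.        , 445.27140463, 192.32245765],
       [  0.        ,   0.        ,   1.        ]]), 'rvec': array([ 0.90353919, -2.56099318,  1.00706426]), 'tvec': array([0.43908784, 0.25049   , 1.05718692])}
top {'intrinsics': array([[363.98923029,   0.        , 257.13774644],
       [  0.        , 363.98923029, 187.06364014],
       [  0.        ,   0.        ,   1.        ]]), 'rvec': array([ 2.14241148, -2.15336494,  0.21905722]), 'tvec': array([0.05450351, 0.5143383 , 0.83772739])}
wrist {'intrinsics': array([[297.31863964,   0.        , 257.54291269],
       [  0.        , 297.31863964, 187.77931925],
       [  0.        ,   0.        ,   1.        ]]), 'rvec': array([-2.41883857,  1.50956142,  0.25260469]), 'tvec': array([-0.67404925, -0.04268673,  0.38134569])}
[ 0.29584104 -0.60650366  0.40392554] [-6.71816467e-04  9.74367276e-01  2.24962035e-01 -2.08335888e-04] [ 1.00888248  0.47767055  0.02235782  1.55618431 -0.01150114  1.10927289
 -0.08311336] 0.9995961786861898 0.1734
0.15
```

View pics/top0.png

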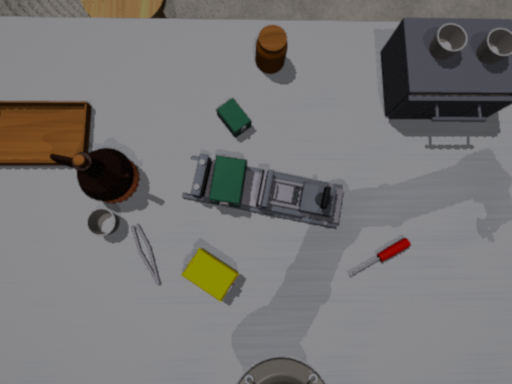

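View pics/side0.png

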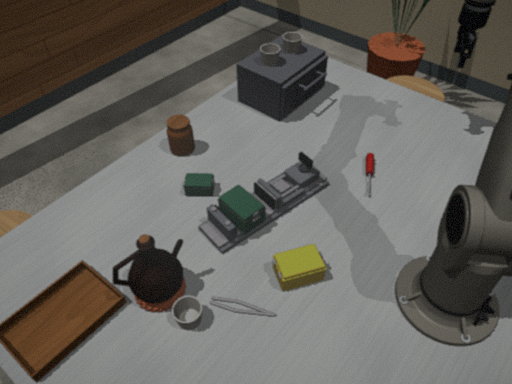

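View pics/wrist0.png

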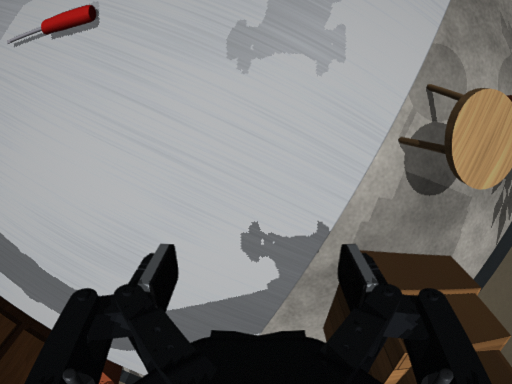

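Candidates for the box in the top view are the larger green one on the vise bed (228,182), a small green one loose on the table (234,117) and a yellow one (210,274). By the description it is the one at (228,182). Next I measure the vise parts.

```bash
cat > h.py <<'E'
from station import *
import numpy as np, cv2
from scipy.spatial.transform import Rotation as R
def proj(p,n):
    c=cams.get_calibration(n); q,_=cv2.projectPoints(np.array(p,float).reshape(-1,1,3),c['rvec'],c['tvec'],c['intrinsics'],None); return q[:,0]
def ray(px,n,z):
    c=cams.get_calibration(n); Rm=cv2.Rodrigues(c['rvec'])[0]
    d=Rm.T@np.linalg.inv(c['intrinsics'])@np.array([px[0],px[1],1.]); o=-Rm.T@c['tvec']
    return o+d*(z-o[2])/d[2]
E
python3 - <<'E'
from h import *
np.set_printoptions(precision=4,suppress=True)
for n in("top","side"):
    im=cams.read_camera(n)
    for k in ["vise","jaw_top","box","pad","lever_thumb","knob_grip"]:
        print(n,k,[(round(d['score'],2),np.round(d['point'],4)) for d in mark_of(k,n)][:3])
im=cv2.imread("pics/top0.png")
cv2.imwrite("pics/topcrop.png",cv2.resize(im[140:240,170:360],None,fx=4.2,fy=4.2,interpolation=cv2.INTER_CUBIC))
im=cv2.imread("pics/side0.png")
cv2.imwrite("pics/sidecrop.png",cv2.resize(im[140:260,190:340],None,fx=5,fy=5,interpolation=cv2.INTER_CUBIC))
E
```

```text
top vise [(0.59, array([ 0.5109,  0.0397, -0.0015])), (0.4, array([0.5291, 0.1221, 0.0231]))]
top jaw_top [(0.62, array([0.5067, 0.0266, 0.0723]))]
top box [(0.88, array([ 0.6997,  0.1122, -0.0059])), (0.82, array([ 0.3113,  0.1624, -0.0036])), (0.62, array([0.5287, 0.1207, 0.0222]))]
top pad [(0.5, array([0.5135, 0.0479, 0.0506]))]
top lever_thumb [(0.71, array([ 0.5023, -0.0164,  0.0524]))]
top knob_grip [(0.56, array([ 0.4827, -0.104 ,  0.0956]))]
side vise [(0.84, array([0.512 , 0.0431, 0.0008]))]
side jaw_top [(0.93, array([0.5095, 0.028 , 0.0743])), (0.53, array([0.5441, 0.4077, 0.0097]))]
side box [(0.82, array([ 0.7028,  0.1065, -0.0004])), (0.77, array([0.3114, 0.1592, 0.0026])), (0.69, array([0.5252, 0.1199, 0.0243]))]
side pad [(0.51, array([0.5151, 0.0478, 0.0486]))]
side lever_thumb [(0.67, array([ 0.4991, -0.013 ,  0.0494]))]
side knob_grip [(0.5, array([ 0.4849, -0.1021,  0.0941])), (0.38, array([ 0.3435, -0.2482,  0.0034]))]
```

View pics/topcrop.png

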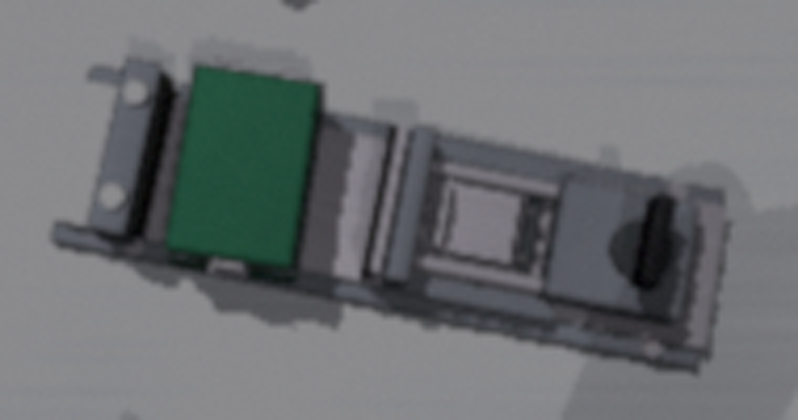

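View pics/sidecrop.png

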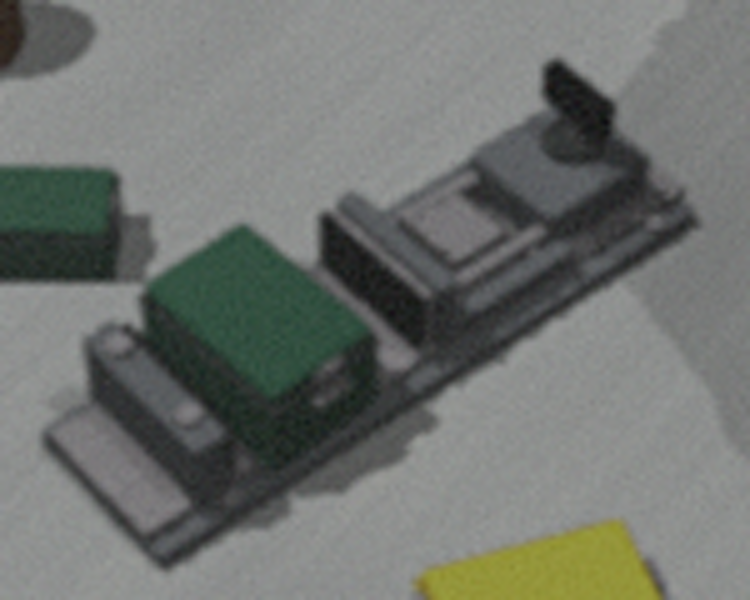

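```bash
cat >> h.py <<'E'
def quat_down(yx):  # tool x at world yaw yx, z down -> [w,x,y,z]
    x=np.array([np.cos(yx),np.sin(yx),0]); z=np.array([0,0,-1.]); y=np.cross(z,x)
    q=R.from_matrix(np.c_[x,y,z]).as_quat(); return np.r_[q[3],q[:3]]
E
python3 - <<'E'
from h import *
np.set_printoptions(precision=4,suppress=True)
a=ray((170+697/4.2,140+368/4.2),'top',.022); b=ray((170+55/4.2,140+243/4.2),'top',.022)
print(a,b,np.linalg.norm(a-b),np.arctan2((b-a)[1],(b-a)[0])-np.pi/2)
# side crop bed: left-bottom (165,565), right (697,215)
c=ray((190+165/5,140+562/5),'side',.022); d=ray((190+697/5,140+215/5),'side',.022)
print(c,d,np.linalg.norm(c-d),np.arctan2((c-d)[1],(c-d)[0])-np.pi/2)
# box top corners, z=.084, top crop
P=[(197,66),(322,82),(290,268),(168,248)]
W=np.array([ray((170+x/4.2,140+y/4.2),'top',.084) for x,y in P]);print(W,W.mean(0))
for i in range(4):
    e=W[(i+1)%4]-W[i];print(np.linalg.norm(e),np.arctan2(e[1],e[0]))
# knob bar ends
k=[ray((170+x/4.2,140+y/4.2),'top',.106) for x,y in((660,197),(648,286))];print(k,np.linalg.norm(k[0]-k[1]),np.arctan2(*(k[0]-k[1])[[1,0]]))
psi=-0.185
for name,yx in(("lever",psi+np.pi/2),("lever2",psi-np.pi/2)):
    for p in ((0.5007,-0.0147,.30),(0.52,.05,.22)):
        print(name,kinematics.inverse_kinematics(np.array(p),quat_down(yx)))
for s in (0,np.pi):
  for dd in(0,-.8,-1.6):
    print("knob",s,dd,kinematics.inverse_kinematics(np.array([.484,-.103,.25]),quat_down(psi+s+dd)))
E
```

```text
[ 0.417  -0.1411  0.022 ] [0.4918 0.2328 0.022 ] 0.381294594994934 -0.19739405655574416
[0.4847 0.2422 0.022 ] [ 0.4085 -0.1314  0.022 ] 0.3813644052424609 -0.20112790064079933
[[0.5819 0.1465 0.084 ]
 [0.5728 0.0772 0.084 ]
 [0.4689 0.0949 0.084 ]
 [0.4801 0.1611 0.084 ]] [0.5259 0.12   0.084 ]
0.06989696779846273 -1.7013556758621375
0.10542166864106212 2.9728618132820563
0.06715198920049614 1.403385960929571
0.10287819966174948 -0.14254036237658751
[array([ 0.5038, -0.1041,  0.106 ]), array([ 0.4558, -0.0957,  0.106 ])] 0.048762828787848427 -0.17281901024625262
lever [ 0.3079  0.3707 -0.4836  2.0365  0.2398  0.7882 -0.5031]
lever [ 0.1511  0.53   -0.4573  2.0341  0.3737  0.6578 -0.7363]
lever2 [ 0.8133  0.621  -1.1819  2.0082  0.6969  0.9952  2.2383]
lever2 [ 0.6551  0.8478 -1.1924  2.0042  0.9635  1.0131  1.931 ]
knob 0 0 [ 0.1646  0.4053 -0.0979  2.103   0.0649  0.636  -1.7334]
knob 0 -0.8 [ 0.0318  0.4034  0.0627  2.112  -0.0419  0.6274 -2.4324]
knob 0 -1.6 [-0.7862  0.8594  1.2673  2.1576 -1.0462  0.9884 -2.2585]
knob 3.141592653589793 0 [ 0.5719  0.4691 -0.5959  2.0761  0.4005  0.7087  1.1027]
knob 3.141592653589793 -0.8 [ 0.5114  0.453  -0.5201  2.08    0.3478  0.6921  0.3495]
knob 3.141592653589793 -1.6 [ 0.4036  0.4308 -0.3873  2.087   0.2573  0.6685 -0.3692]
```

```bash
python3 - <<'E'
from h import *
np.set_printoptions(precision=4,suppress=True)
psi=-0.197
grab(30)
arm.goto(np.array([.495,-.03,.33]),quat_down(psi+np.pi/2))
arm.pause(.3)
print(get_clock(),get_tcp_pos(),get_q(),get_finger_gap(),get_contact_force(),get_wrist_torque())
im=cams.read_camera('wrist'); cv2.imwrite("pics/w1.png",im[:,:,::-1])
for k in ["jaw_top","lever_thumb","knob_grip","pad","vise","box"]:
    print(k,[(round(d['score'],2),np.round(d['point'],4)) for d in mark_of(k,'wrist')][:3])
E
```

```text
4.1167 [ 0.4951 -0.0303  0.33  ] [ 0.3467  0.3175 -0.4853  2.0232  0.196   0.8451 -0.4465] -0.0005944285170723869 [0.5395 0.9479 0.303 ] [-0.0062 -0.0052  0.0209]
jaw_top [(0.55, array([0.513 , 0.0295, 0.0701]))]
lever_thumb [(0.77, array([ 0.5045, -0.0112,  0.0522])), (0.44, array([0.5152, 0.0486, 0.0483]))]
knob_grip []
pad [(0.9, array([0.5128, 0.0492, 0.0491]))]
vise [(0.57, array([ 0.5117,  0.0433, -0.0023]))]
box [(0.96, array([0.5294, 0.1214, 0.0211])), (0.92, array([ 0.3097,  0.1641, -0.0013])), (0.83, array([0.6994, 0.1091, 0.0003]))]
```

View pics/w1.png

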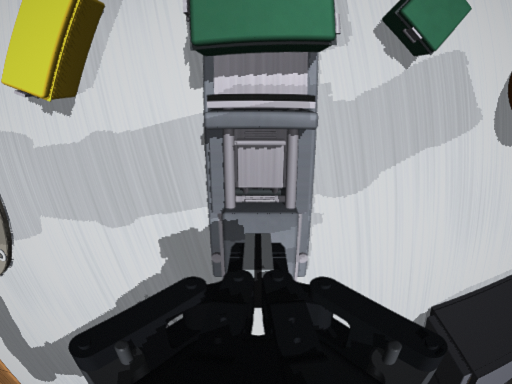

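The wrist view shows the thumb plate centred near (260,168) with its lip at row 142, the jaw block at rows 112–127 and the large green box at the top (263,20). The small green box is at (428,25) and the yellow one at (52,45), so the choice stands.

```bash
cat >> h.py <<'E'
def fray(px,c,z):
    K=c['intrinsics'];u=np.array([px[0]-K[0,2],px[1]-K[1,2]]);r=np.hypot(*u);t=r/K[0,0]
    d=np.r_[np.sin(t)*u/r,np.cos(t)];Rm=cv2.Rodrigues(c['rvec'])[0];d=Rm.T@d;o=-Rm.T@c['tvec']
    return o+d*(z-o[2])/d[2]
E
python3 - <<'E'
from h import *
np.set_printoptions(precision=4,suppress=True)
c=cams.get_calibration('wrist'); psi=-.197
ey=np.array([-np.sin(psi),np.cos(psi)]);ex=np.array([np.cos(psi),np.sin(psi)])
for n,p,z in [("plate lf",(238,147),.05),("plate rf",(284,147),.05),("plate lb",(237,188),.05),("plate rb",(285,188),.05),("lip top",(260,142),.064),("jaw front l",(205,112),.07),("jaw front r",(317,112),.07),("jaw back l",(205,127),.07),("jaw back r",(316,127),.07),("bed lf",(204,56),.022),("bed lb",(213,276),.022),("bed rb",(309,276),.022),("bed rf",(318,56),.022),("box bl",(190,45),.084),("box br",(336,40),.084)]:
    w=fray(p,c,z); print(n,w[:2],"x' %.4f y' %.4f"%(w[:2]@ex,w[:2]@ey))
for w in [(.5007,-.0147),(.5045,-.0112),(.508,.0273),(.513,.0295),(.484,-.103),(.514,.048),(.5128,.0492),(.5115,.0415),(.5117,.0433)]:
    print(w,np.array(w)@ex,np.array(w)@ey)
im=cv2.imread("pics/w1.png");cv2.imwrite("pics/w1c.png",cv2.resize(im[90:290,180:340],None,fx=3.5,fy=3,interpolation=cv2.INTER_CUBIC))
E
```

```text
plate lf [0.4856 0.0078] x' 0.4747 y' 0.1027
plate rf [0.5242 0.0002] x' 0.5141 y' 0.1028
plate lb [ 0.4768 -0.0283] x' 0.4731 y' 0.0656
plate rb [ 0.5188 -0.0366] x' 0.5159 y' 0.0656
lip top [0.5052 0.0108] x' 0.4934 y' 0.1095
jaw front l [0.4683 0.044 ] x' 0.4506 y' 0.1348
jaw front r [0.5536 0.0272] x' 0.5376 y' 0.1350
jaw back l [0.4656 0.0324] x' 0.4503 y' 0.1229
jaw back r [0.5509 0.0156] x' 0.5372 y' 0.1231
bed lf [0.4696 0.0943] x' 0.4421 y' 0.1843
bed lb [ 0.422  -0.1361] x' 0.4404 y' -0.0509
bed rb [ 0.5302 -0.158 ] x' 0.5508 y' -0.0512
bed rf [0.5727 0.0742] x' 0.5471 y' 0.1848
box bl [0.4706 0.0957] x' 0.4428 y' 0.1859
box br [0.5747 0.0796] x' 0.5480 y' 0.1905
(0.5007, -0.0147) 0.4938927531933813 0.08358545533202405
(0.5045, -0.0112) 0.496934205411914 0.08776152626082562
(0.508, 0.0273) 0.4928309717269358 0.12620191482970536
(0.513, 0.0295) 0.4973036604689393 0.12933800402122325
(0.484, -0.103) 0.49479856539780137 -0.006275323121371983
(0.514, 0.048) 0.49466334617656305 0.14767590849358525
(0.5128, 0.0492) 0.4932516824772384 0.14861782441340463
(0.5115, 0.0415) 0.49348393430944804 0.14081230975475234
(0.5117, 0.0433) 0.49332775510974786 0.14261664011740244
```

View pics/w1c.png

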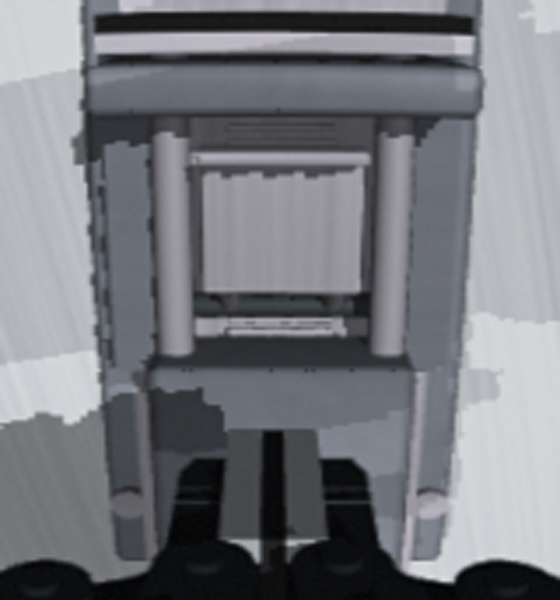

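```bash
cat >> h.py <<'E'
psi=-.197
ey=np.array([-np.sin(psi),np.cos(psi)]);ex=np.array([np.cos(psi),np.sin(psi)])
def P(x,y,z): return np.r_[ex*x+ey*y,z]
def loc():
    p=get_tcp_pos(); return np.array([p[:2]@ex,p[:2]@ey,p[2]-.1734])
def F():
    a=[]
    for _ in range(5):
        a.append(get_contact_force()); arm.pause(.02)
    f=np.mean(a,0); return np.array([f[:2]@ex,f[:2]@ey,f[2]])
np.set_printoptions(precision=4,suppress=True)
E
python3 - <<'E'
from h import *
arm.move_l(P(.4945,.0895,.075+.1734),quat_down(psi+np.pi/2),speed=.15)
print(get_clock(),loc(),F())
print(arm.move_l(P(.4945,.0895,.043+.1734),speed=.02,contact_N=2.5))
print(get_clock(),loc(),F())
im=cams.read_camera('wrist'); cv2.imwrite("pics/w2.png",im[:,:,::-1])
E
```

```text
5.1833 [0.4948 0.0895 0.0754] [-0.1442 -0.0918  0.2583]
True
6.425 [0.4945 0.0897 0.0494] [0.0018 0.337  4.3564]
```

View pics/w2.png

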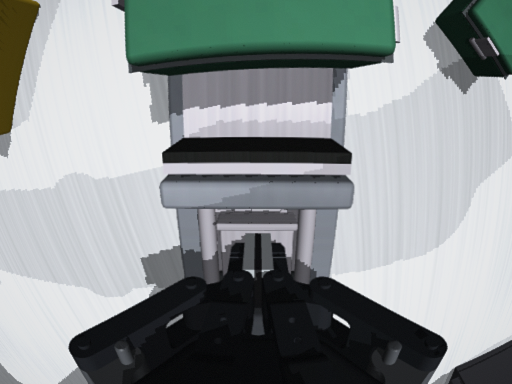

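The fingers sit centred at (258,260) on the plate, behind the lip at (258,222), and touched at z = 49.4 mm against 50 expected. I now press and slide.

```bash
python3 - <<'E'
from h import *
arm.move_l(P(.4945,.0897,.0449+.1734),speed=.02)
print(get_clock(),loc(),F())
y=.0897
r=arm.move_l(P(.4945,.110,.0449+.1734),speed=.015,contact_N=6)
print(r,get_clock(),loc(),F())
im=cams.read_camera('wrist'); cv2.imwrite("pics/w3.png",im[:,:,::-1])
E
```

```text
6.925 [0.4946 0.0904 0.0453] [-0.96    1.4609  8.0556]
False 8.5083 [0.4947 0.1095 0.0452] [-0.1827 -1.4525  6.3146]
```

View pics/w3.png

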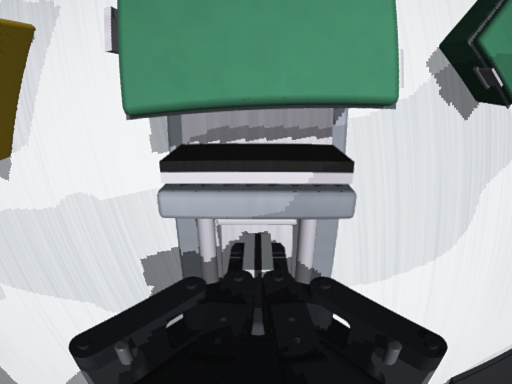

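```bash
python3 - <<'E'
from h import *
print(F())
for i in range(3):
    y=loc()[1]
    r=arm.move_l(P(.4945,y+.025,.0449+.1734),speed=.010,contact_N=7)
    print(r,get_clock(),loc(),F())
    if r: break
im=cams.read_camera('wrist'); cv2.imwrite("pics/w4.png",im[:,:,::-1])
E
```

```text
[-0.4545 -1.017   6.7832]
False 11.325 [0.4946 0.1344 0.0449] [-0.0215 -2.2758  5.2038]
True 13.0917 [0.4947 0.1517 0.0446] [-0.7031 -0.8657  5.5401]
```

View pics/w4.png

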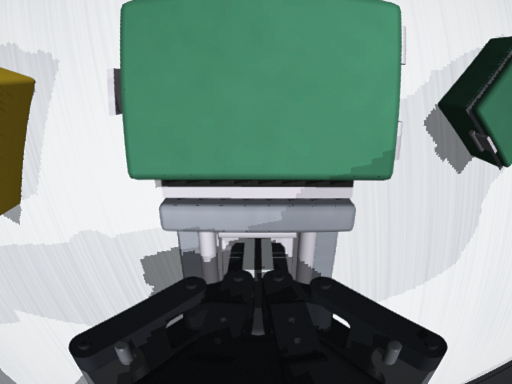

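The box is now against the pad and looks nearly square (bottom edge (135,178)–(390,180)). The residual force is low, so I go on in small steps.

```bash
python3 - <<'E'
from h import *
for i in range(6):
    y=loc()[1]
    r=arm.move_l(P(.4945,y+.006,.0447+.1734),speed=.008,contact_N=9)
    f0=get_contact_force(); f=F()
    print(r,get_clock(),loc(),f0[:2]@ey,f)
    if f[1]<-8 or r: break
im=cams.read_camera('side'); cv2.imwrite("pics/s5.png",cv2.resize(im[130:270,180:340,::-1],None,fx=5,fy=4.2,interpolation=cv2.INTER_CUBIC))
E
```

```text
True 13.9083 [0.4949 0.1528 0.0443] -1.4851478301379548 [-0.0484 -1.1993  5.2652]
```

View pics/s5.png

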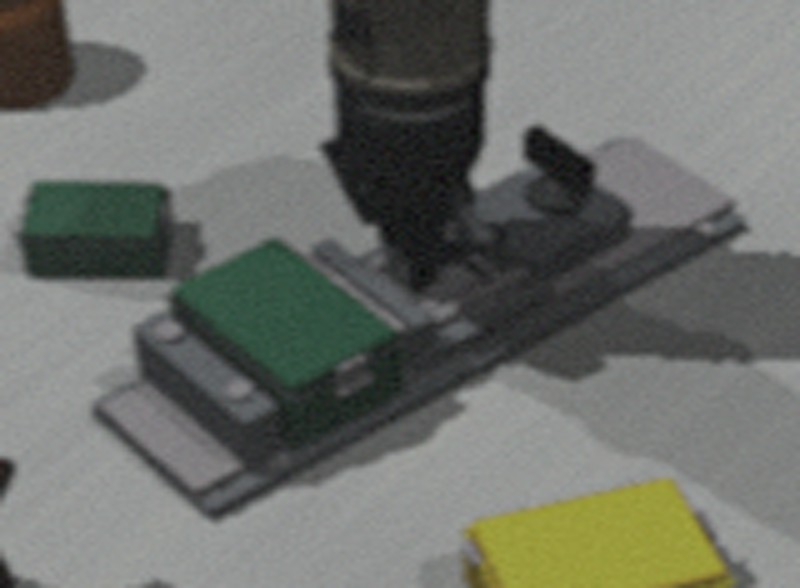

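```bash
python3 - <<'E'
from h import *
y0=loc()[1]; print(y0)
for i in range(1,16):
    arm.move_l(P(.4945,y0+.0003*i,.0447+.1734),speed=.01)
    f0=get_contact_force(); arm.pause(.1); f=F()
    print(i,get_clock(),loc(),round(f0[:2]@ey,2),f)
    if min(f[1],f0[:2]@ey)<-10: break
E
```

```text
0.15276562238042637
1 14.4 [0.4947 0.1529 0.0447] -2.93 [ 2.1446 -3.3167  3.2269]
2 14.8333 [0.4947 0.153  0.0447] -4.3 [ 2.7899 -4.3809  3.2723]
3 15.2667 [0.4948 0.1531 0.0447] -5.59 [ 3.0669 -5.2951  2.5439]
4 15.7 [0.4947 0.1532 0.0446] -5.66 [ 2.8867 -5.2927  3.1247]
5 16.1333 [0.4947 0.1533 0.0445] -5.67 [ 3.3137 -5.8463  2.7427]
6 16.5667 [0.4948 0.1534 0.0445] -6.36 [ 3.0361 -6.4551  2.1277]
7 17.0 [0.4948 0.1535 0.0445] -7.04 [ 3.0301 -7.1157  2.3377]
8 17.4333 [0.4948 0.1536 0.0444] -7.62 [ 3.496  -7.165   2.5053]
9 17.8667 [0.4948 0.1537 0.0444] -7.69 [ 3.3845 -7.6299  2.2232]
10 18.3 [0.4948 0.1539 0.0443] -8.57 [ 3.6965 -8.0239  2.0076]
11 18.7333 [0.4948 0.154  0.0443] -8.16 [ 3.7126 -8.9879  1.8561]
12 19.1667 [0.4948 0.154  0.0443] -8.82 [ 3.813  -9.2999  2.2566]
13 19.6 [0.4948 0.1542 0.0442] -9.94 [ 4.4645 -9.9548  1.8258]
14 20.0333 [0.4948 0.1543 0.0442] -10.73 [  4.0819 -10.3771   1.669 ]
```

```bash
python3 - <<'E'
from h import *
y0=0.15276562+.0003*14
for i in range(1,6):
    arm.move_l(P(.4945,y0+.0005*i,.0447+.1734),speed=.01)
    f0=get_contact_force(); arm.pause(.1); f=F()
    print(i,get_clock(),loc(),round(f0[:2]@ey,2),f)
    if min(f[1],f0[:2]@ey)<-13: break
im=cams.read_camera('wrist'); cv2.imwrite("pics/w6.png",im[:,:,::-1])
print([(round(d['score'],2),np.round(d['point'],4)) for d in mark_of("lever_thumb",'wrist')])
im=cams.read_camera('top'); cv2.imwrite("pics/t6.png",cv2.resize(im[130:240,170:360,::-1],None,fx=4.2,fy=4.2,interpolation=cv2.INTER_CUBIC))
E
```

```text
1 20.4667 [0.4949 0.1545 0.0441] -11.59 [  4.5837 -11.1281   1.8563]
2 20.9 [0.4949 0.1547 0.044 ] -11.88 [  4.7802 -12.0442   1.6953]
3 21.3333 [0.4949 0.1548 0.044 ] -12.19 [  4.5837 -12.5478   1.3275]
4 21.7667 [0.4949 0.155  0.0439] -13.56 [  4.7992 -13.2939   1.3299]
[]
```

View pics/w6.png

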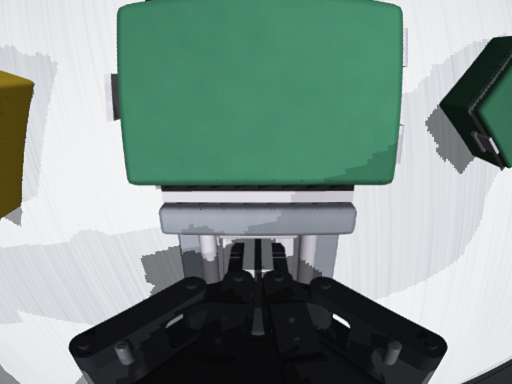

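View pics/t6.png

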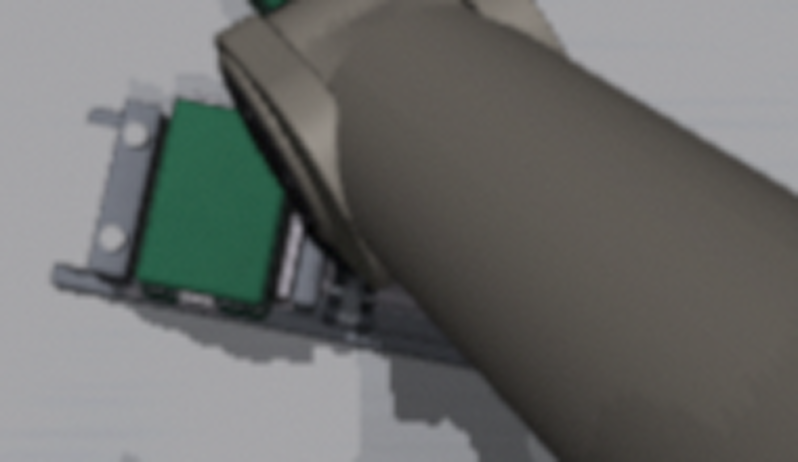

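The box is square in the wrist view: its bottom edge runs level at row 184 and is parallel to the jaw. In the top view it lies flush on the fixed jaw at x≈160. I release the lever slowly while holding the push.

```bash
python3 - <<'E'
from h import *
y0=0.15276562+.0003*14+.0020
for z in (.0462,.0477,.0492,.0507,.0525):
    arm.move_l(P(.4945,y0,z+.1734),speed=.02)
    f=F(); print(get_clock(),loc(),f)
arm.move_l(P(.4945,y0-.007,.0535+.1734),speed=.03)
print(get_clock(),loc(),F())
arm.move_l(P(.4945,y0-.03,.15+.1734),speed=.15)
arm.pause(.2)
print(get_clock(),loc(),F(),get_wrist_torque())
im=cams.read_camera('wrist'); cv2.imwrite("pics/w7.png",im[:,:,::-1])
for k in ["jaw_top","lever_thumb","knob_grip","pad","box"]:
    print(k,[(round(d['score'],2),np.r_[np.array(d['point'])[:2]@ex,np.array(d['point'])[:2]@ey,d['point'][2]]) for d in mark_of(k,'wrist')][:3])
E
```

```text
22.25 [0.4949 0.1547 0.0451] [  5.4283 -14.2205  -1.2044]
22.5833 [0.4949 0.1544 0.0465] [  5.5826 -14.8395  -2.3325]
22.9167 [0.4949 0.1539 0.0478] [  6.2308 -16.0655  -3.7139]
23.25 [0.4948 0.1536 0.049 ] [  6.9316 -15.9698  -6.6579]
23.5833 [0.4941 0.1537 0.0504] [  5.4037 -15.5225  -7.4768]
23.9667 [0.4939 0.1521 0.0531] [-0.1425 -3.1625 -1.8051]
25.0583 [0.4942 0.1292 0.1491] [0.1457 0.1094 0.2237] [-0.0265 -0.0066  0.0247]
jaw_top [(0.84, array([0.4953, 0.1812, 0.0681]))]
lever_thumb [(0.88, array([0.4943, 0.1425, 0.0496]))]
knob_grip [(0.25, array([0.4955, 0.1823, 0.0671]))]
pad [(0.61, array([0.4944, 0.1995, 0.0494]))]
box [(0.8, array([ 0.2727,  0.2228, -0.001 ])), (0.76, array([0.4947, 0.2383, 0.0204])), (0.59, array([ 0.6637,  0.2435, -0.0003]))]
```

View pics/w7.png

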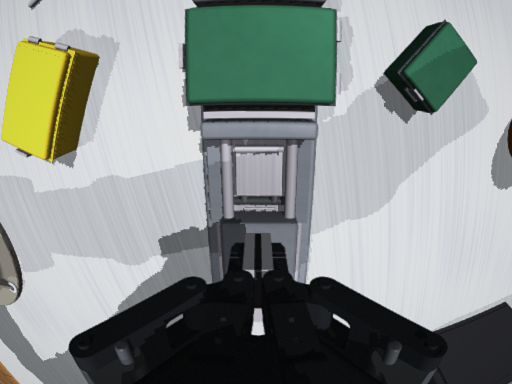

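Lever plate reads 49.6 mm, so it is back up, and the jaw stays forward. Next I look at the knob.

```bash
python3 - <<'E'
from h import *
open_jaws()
q=quat_down(psi+np.pi)
print(kinematics.inverse_kinematics(P(.4945,-.03,.33),quat_down(psi+np.pi/2)))
arm.goto(P(.4945,-.055,.36),quat_down(psi+np.pi/2))
arm.pause(.2)
print(get_clock(),loc(),get_q())
im=cams.read_camera('wrist'); cv2.imwrite("pics/w8.png",im[:,:,::-1])
for k in ["jaw_top","lever_thumb","knob_grip","pad","box"]:
    print(k,[(round(d['score'],2),np.r_[np.array(d['point'])[:2]@ex,np.array(d['point'])[:2]@ey,d['point'][2]]) for d in mark_of(k,'wrist')][:3])
E
```

```text
[ 0.5013  0.3095 -0.4351  2.0271  0.1733  0.8398 -0.2289]
27.1917 [ 0.4947 -0.0532  0.1864] [ 0.5554  0.272  -0.4384  1.9947  0.1447  0.9049 -0.1524]
jaw_top []
lever_thumb []
knob_grip [(0.91, array([0.4926, 0.0449, 0.0989]))]
pad []
box []
```

View pics/w8.png

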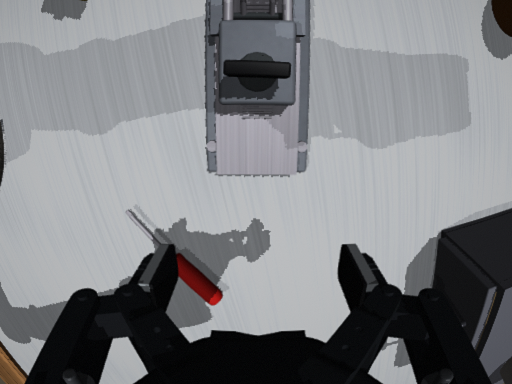

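```bash
python3 - <<'E'
from h import *
c=cams.get_calibration('wrist')
im=cv2.imread("pics/w8.png");cv2.imwrite("pics/w8c.png",cv2.resize(im[20:120,200:320],None,fx=6,fy=6,interpolation=cv2.INTER_CUBIC))
for p in((224,66),(290,69),(224,61),(290,64)):
    w=fray(p,c,.106);print(w[:2]@ex,w[:2]@ey)
for y in (.045,.048):
  for s in (np.pi,0): print(kinematics.inverse_kinematics(P(.494,y,.095+.155),quat_down(psi+s)))
E
```

```text
0.46972680316820764 0.04758907203111366
0.5184213154604688 0.04536374649089878
0.46974275867554 0.05139982453953767
0.5183911761177734 0.049167459634820145
[ 0.5404  0.4945 -0.6882  2.069   0.4668  0.7338  0.9296]
[ 0.1143  0.41   -0.1619  2.0967  0.1075  0.6424 -1.8883]
[ 0.5349  0.4951 -0.6889  2.0683  0.4675  0.7344  0.9231]
[ 0.1091  0.4104 -0.1628  2.096   0.1081  0.6428 -1.8948]
```

View pics/w8c.png

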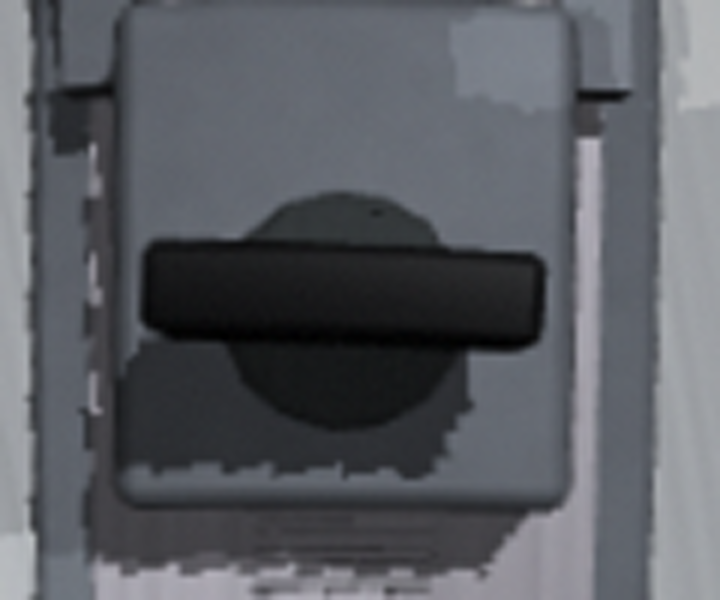

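```bash
python3 - <<'E'
from h import *
Q=quat_down(psi+np.pi-.04)
arm.goto(P(.494,.045,.34),Q)
arm.move_l(P(.494,.045,.25),Q,speed=.1,contact_N=8)
arm.pause(.2)
print(get_clock(),loc(),get_q(),F(),get_wrist_torque())
grab(80)
arm.pause(.3)
print(get_clock(),loc(),get_q(),get_finger_gap(),F(),get_wrist_torque())
im=cams.read_camera('side'); cv2.imwrite("pics/s9.png",cv2.resize(im[110:270,180:360,::-1],None,fx=4.2,fy=3.7,interpolation=cv2.INTER_CUBIC))
E
```

```text
29.8333 [0.4942 0.045  0.0771] [ 0.5195  0.4862 -0.6611  2.0699  0.4471  0.7265  0.9068] [ 0.3468  0.1751 -0.0803] [ 0.0043  0.0365 -0.0133]
30.8833 [0.494  0.0453 0.0768] [ 0.519   0.4868 -0.6614  2.0701  0.447   0.7264  0.9068] 0.12329401347919604 [-2.0638  1.4006  5.3926] [0.3701 0.293  0.2367]
```

View pics/s9.png

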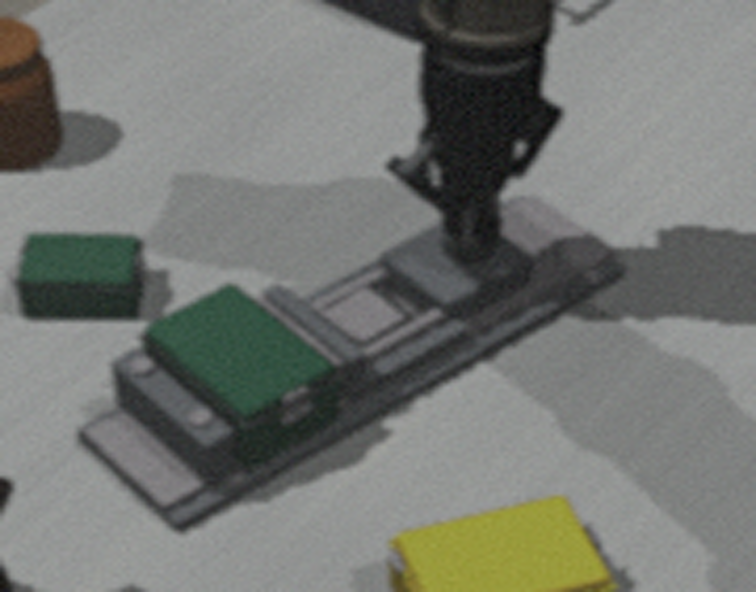

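The gripper is on the knob at (470,235) in the side crop, and the box is against the fixed jaw. I turn clockwise in small steps and watch the axial moment.

```bash
cat >> h.py <<'E'
def M():
    a=[]
    for _ in range(4):
        a.append(np.r_[get_contact_force(),get_wrist_torque()]); arm.pause(.015)
    return np.mean(a,0)
def step(t,d):
    t=t.copy(); t[6]+=d; 
    arm.set_joints(t); m=M(); return t,m
E
python3 - <<'E'
from h import *
t=np.array(get_q()); q0=t[6]
for i in range(6):
    t,m=step(t,-.08)
    print(round(get_clock(),2),"cmd %.3f q %.3f Mz %.3f"%(t[6]-q0,get_q()[6]-q0,m[5]),m[:5])
np.save("t.npy",np.r_[t,q0])
E
```

```text
31.33 cmd -0.080 q -0.078 Mz -0.247 [-1.5619  1.5572  4.1367  0.2741  0.2487]
31.65 cmd -0.160 q -0.158 Mz -0.259 [-1.1651  1.8211  4.8448  0.243   0.309 ]
31.97 cmd -0.240 q -0.237 Mz -0.225 [-1.5364  1.299   4.53    0.2064  0.3406]
32.28 cmd -0.320 q -0.318 Mz -0.241 [-2.0456  1.3603  5.286   0.1813  0.371 ]
32.6 cmd -0.400 q -0.398 Mz -0.257 [-1.7022  0.605   5.0659  0.1298  0.4155]
32.92 cmd -0.480 q -0.478 Mz -0.249 [-2.0166  0.131   5.6159 -0.0257  0.4576]
```

```bash
python3 - <<'E'
from h import *
q=get_ee_rot(); m=R.from_quat(np.r_[q[1:],q[0]]).as_matrix()
yaw=np.arctan2(m[1,0],m[0,0]); print("yaw tool x now",yaw,"start",(psi+np.pi-.04), "tilt",m[:,2])
im=cams.read_camera('wrist'); cv2.imwrite("pics/w10.png",im[:,:,::-1])
E
```

```text
yaw tool x now 2.426667243314523 start 2.904592653589793 tilt [-0.0001 -0.0004 -1.    ]
```

View pics/w10.png

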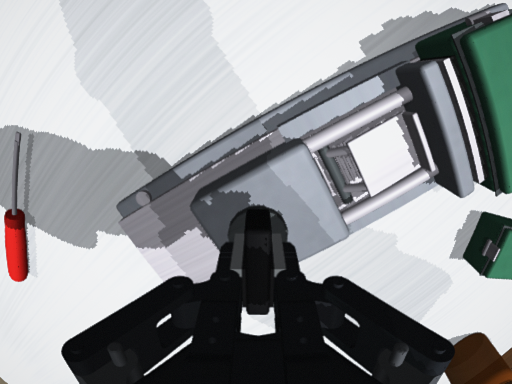

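Yaw fell from 2.90 to 2.43, so this is clockwise. |Mz| stays at 0.25 N m, the bare friction, so the pad isn't loaded yet. I continue.

```bash
python3 - <<'E'
from h import *
s=np.load("t.npy"); t=s[:7]; q0=s[7]
for i in range(16):
    t,m=step(t,-.08)
    print(round(get_clock(),2),"cmd %.3f q %.3f Mz %.3f"%(t[6]-q0,get_q()[6]-q0,m[5]),m[:3])
    np.save("t.npy",np.r_[t,q0])
    if abs(m[5])>.345: break
E
```

```text
33.28 cmd -0.560 q -0.558 Mz -0.265 [-2.2236 -0.8061  5.8646]
33.6 cmd -0.640 q -0.638 Mz -0.237 [-2.1698 -1.6568  6.5191]
33.92 cmd -0.720 q -0.718 Mz -0.258 [-2.5586 -2.1881  6.8764]
34.23 cmd -0.800 q -0.798 Mz -0.217 [-2.4413 -1.8801  7.1703]
34.55 cmd -0.880 q -0.878 Mz -0.244 [-2.7922 -2.4989  7.6694]
34.87 cmd -0.960 q -0.958 Mz -0.225 [-3.0578 -3.3756  7.6755]
35.18 cmd -1.040 q -1.038 Mz -0.239 [-3.3103 -3.4624  7.9302]
35.5 cmd -1.120 q -1.118 Mz -0.197 [-3.1962 -3.8829  8.1015]
35.82 cmd -1.200 q -1.198 Mz -0.186 [-3.9672 -4.01    8.201 ]
36.13 cmd -1.280 q -1.278 Mz -0.159 [-3.9604 -4.2979  8.4939]
36.45 cmd -1.360 q -1.358 Mz -0.193 [-4.3492 -4.3094  8.7642]
36.77 cmd -1.440 q -1.438 Mz -0.200 [-3.8184 -4.0016  8.8473]
37.08 cmd -1.520 q -1.518 Mz -0.166 [-3.9422 -4.4333  9.1857]
37.4 cmd -1.600 q -1.597 Mz -0.162 [-4.0128 -4.325   9.4393]
37.72 cmd -1.680 q -1.677 Mz -0.161 [-4.4498 -4.4639  9.3586]
38.03 cmd -1.760 q -1.757 Mz -0.113 [-4.2053 -4.3946  9.5081]
```

```bash
python3 - <<'E'
from h import *
print(loc(),get_finger_gap(),get_q()); 
for i in range(3): print(get_contact_force(),get_wrist_torque()); arm.pause(.02)
print(get_joint_torque())
im=cams.read_camera('wrist'); cv2.imwrite("pics/w11.png",im[:,:,::-1])
im=cams.read_camera('side'); cv2.imwrite("pics/s11.png",cv2.resize(im[110:270,180:360,::-1],None,fx=4.2,fy=3.7,interpolation=cv2.INTER_CUBIC))
im=cams.read_camera('top'); cv2.imwrite("pics/t11.png",cv2.resize(im[130:240,170:360,::-1],None,fx=4.2,fy=4.2,interpolation=cv2.INTER_CUBIC))
E
```

```text
[0.4938 0.0434 0.0768] 0.12853840861255447 [ 0.5201  0.486  -0.659   2.0705  0.4483  0.729  -0.8507]
[-4.1774 -4.0789  9.9394] [-0.9472  1.0043 -0.1483]
[-4.6109 -4.1059  9.9078] [-0.8958  0.9491 -0.1383]
[-3.9795 -4.5869 10.833 ] [-0.9139  0.959  -0.1201]
[ -2.6907 -41.897   -8.7321 -19.0352  -0.3428  -1.8875   0.1202]
```

View pics/w11.png

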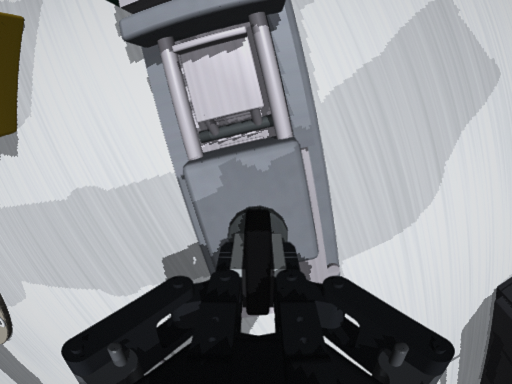

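View pics/s11.png

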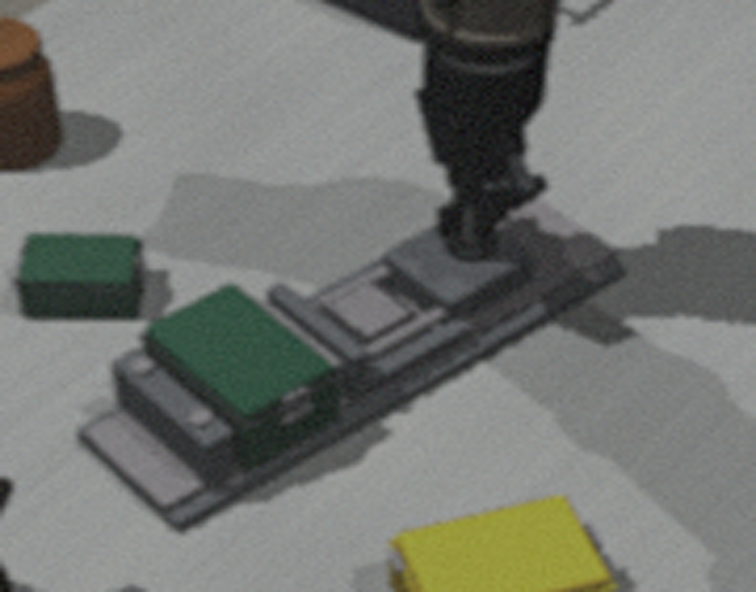

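View pics/t11.png

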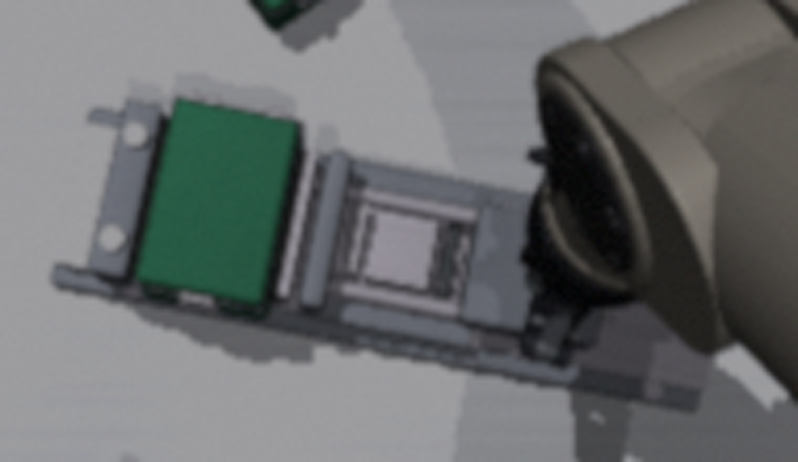

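The images show the bar turning with the gripper and the box flush. After 5.3 mm of screw travel a pad still unloaded is implausible. The readings at rest may be taken after overshoot, at the lower friction bound (−0.25 + 0.003·F), which would mean about 40 N already. I check with tiny clockwise steps.

```bash
python3 - <<'E'
from h import *
s=np.load("t.npy"); t=s[:7]; q0=s[7]
print(M()[5])
for i in range(9):
    t,m=step(t,-.008)
    print(round(get_clock(),2),"cmd %.3f q %.4f Mz %.3f"%(t[6]-q0,get_q()[6]-q0,m[5]),m[:3])
    np.save("t.npy",np.r_[t,q0])
    if m[5]>.40: break
E
```

```text
-0.11263871995157862
38.62 cmd -1.768 q -1.7648 Mz 0.278 [-4.4124 -4.8347  9.3178]
38.93 cmd -1.776 q -1.7727 Mz 0.273 [-4.2905 -4.8382  9.6716]
39.25 cmd -1.784 q -1.7808 Mz 0.279 [-4.6273 -5.2117  9.9374]
39.57 cmd -1.792 q -1.7888 Mz 0.279 [-4.4923 -5.2619  9.828 ]
39.88 cmd -1.800 q -1.7968 Mz 0.261 [-4.9894 -5.0702  9.4288]
40.2 cmd -1.808 q -1.8048 Mz 0.251 [-4.7941 -5.028   9.4022]
40.52 cmd -1.816 q -1.8128 Mz 0.265 [-4.5765 -4.9025  9.9664]
40.83 cmd -1.824 q -1.8208 Mz 0.281 [-4.935  -4.8116  9.6336]
41.15 cmd -1.832 q -1.8288 Mz 0.264 [-4.4577 -4.9974 10.0461]
```

```bash
python3 - <<'E'
import cv2,numpy as np
from h import *
a=cv2.imread("pics/s9.png",0).astype(np.float32);b=cv2.imread("pics/s11.png",0).astype(np.float32)
def sh(n,x0,y0,x1,y1):
    d,r=cv2.phaseCorrelate(a[y0:y1,x0:x1].copy(),b[y0:y1,x0:x1].copy(),cv2.createHanningWindow((x1-x0,y1-y0),cv2.CV_32F)); print(n,np.array(d)/[4.2,3.7],round(r,2))
sh("carriage",270,230,450,390);sh("plate",310,250,430,350);sh("jaw",250,270,390,380);sh("fixed+box",100,270,330,470);sh("small",10,220,150,330);sh("box",150,290,320,430)
o=proj([np.r_[P(.4945,.14,.05)],np.r_[P(.4945,.13,.05)]],'side');print("px per 10mm back",o[1]-o[0])
A=cv2.imread("pics/s9.png")[210:420,90:500];B=cv2.imread("pics/s11.png")[210:420,90:500]
cv2.imwrite("pics/cmp.png",cv2.resize(np.vstack([A,B]),None,fx=1.4,fy=1.4))
E
```

```text
carriage [-0.0906 -0.0219] 0.2
plate [-0.0549 -0.035 ] 0.2
jaw [-0.131   0.0029] 0.16
fixed+box [-0.0192 -0.0105] 0.3
small [0.0373 0.0255] 0.29
box [-0.0143 -0.0827] 0.17
px per 10mm back [ 2.777  -1.7142]
```

View pics/cmp.png

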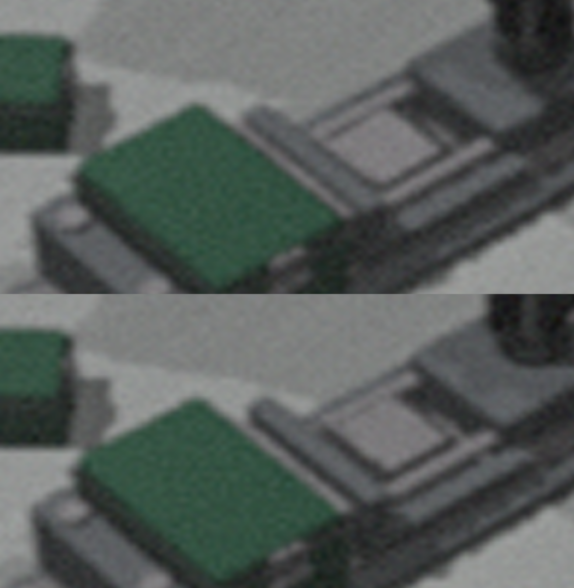

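```bash
python3 - <<'E'
import cv2,numpy as np
from h import *
dirv=np.array([2.777*4.2,-1.7142*3.7])/10 # crop px per mm back
a=cv2.GaussianBlur(cv2.imread("pics/s9.png"),(0,0),3).astype(np.float32);b=cv2.GaussianBlur(cv2.imread("pics/s11.png"),(0,0),3).astype(np.float32)
def f(n,x0,y0,x1,y1):
    e=[]
    S=np.arange(-3,9.1,.25)
    for s in S:
        Mx=np.float32([[1,0,-s*dirv[0]],[0,1,-s*dirv[1]]])  # shift b back by s -> compare a
        w=cv2.warpAffine(b,Mx,(b.shape[1],b.shape[0]))
        e.append(np.mean((w-a)[y0:y1,x0:x1]**2))
    i=int(np.argmin(e));print(n,"mm back",S[i],round(e[i],1),"at0",round(e[12],1))
f("carriage",275,260,450,370);f("plate",310,275,420,345);f("jaw",265,280,390,370);f("block",380,235,470,300);f("fixed",100,340,240,460);f("box",160,290,320,400)
E
```

```text
carriage mm back 2.5 73.3 at0 95.3
plate mm back 5.25 74.3 at0 184.1
jaw mm back 2.25 121.5 at0 140.1
block mm back 2.25 43.1 at0 70.5
fixed mm back 0.0 1.9 at0 1.9
box mm back -0.5 15.5 at0 16.6
```

```bash
python3 - <<'E'
from h import *
s=np.load("t.npy"); t=s[:7]; q0=s[7]
print("pre",M()[5])
for d in [-.002]*5+[.002]*9:
    t,m=step(t,d)
    print(round(get_clock(),2),"cmd %.3f q %.4f Mz %.3f"%(t[6]-q0,get_q()[6]-q0,m[5]))
    np.save("t.npy",np.r_[t,q0])
E
```

```text
pre 0.290868003345131
41.53 cmd -1.834 q -1.8307 Mz 0.350
41.85 cmd -1.836 q -1.8326 Mz 0.342
42.17 cmd -1.838 q -1.8346 Mz 0.366
42.48 cmd -1.840 q -1.8366 Mz 0.348
42.8 cmd -1.842 q -1.8387 Mz 0.343
43.12 cmd -1.840 q -1.8368 Mz 0.280
43.43 cmd -1.838 q -1.8349 Mz 0.144
43.75 cmd -1.836 q -1.8330 Mz 0.063
44.07 cmd -1.834 q -1.8313 Mz -0.018
44.38 cmd -1.832 q -1.8293 Mz -0.047
44.7 cmd -1.830 q -1.8273 Mz -0.062
45.02 cmd -1.828 q -1.8253 Mz -0.065
45.33 cmd -1.826 q -1.8234 Mz -0.073
45.65 cmd -1.824 q -1.8213 Mz -0.081
```

Both friction bounds together (+0.36 / −0.08 N m) give a pad force of about 46 N, in the range 37–55 N. That is on target, so I release and check.

```bash
python3 - <<'E'
from h import *
s=np.load("t.npy"); t=s[:7]
t,m=step(t,-.004); print(m[5])
open_jaws()
arm.pause(.2)
print(get_clock(),loc(),F(),get_finger_gap())
p=get_tcp_pos(); arm.move_l(p+np.array([0,0,.11]),speed=.12)
arm.goto(P(.4945,.03,.36),quat_down(psi+np.pi/2))
arm.pause(.2)
im=cams.read_camera('wrist'); cv2.imwrite("pics/w12.png",im[:,:,::-1])
for k in ["jaw_top","lever_thumb","pad","box"]:
    print(k,[(round(d['score'],2),np.r_[np.array(d['point'])[:2]@ex,np.array(d['point'])[:2]@ey,d['point'][2]]) for d in mark_of(k,'wrist')][:3])
im=cams.read_camera('side'); cv2.imwrite("pics/s12.png",im[:,:,::-1])
print(get_clock(),F())
E
```

```text
0.09804343573104779
46.875 [0.4941 0.0453 0.0768] [ 0.0942  0.021  -0.0373] 1.000498298016517
jaw_top [(0.89, array([0.4955, 0.1784, 0.0679]))]
lever_thumb [(0.76, array([0.493 , 0.1362, 0.0542]))]
pad [(0.91, array([0.4934, 0.2005, 0.0491]))]
box [(0.59, array([ 0.2691,  0.2231, -0.0034]))]
48.9167 [-0.2068 -0.0012 -0.4305]
```

View pics/w12.png

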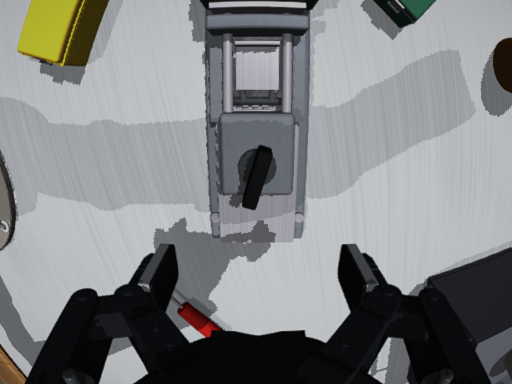

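View pics/s12.png

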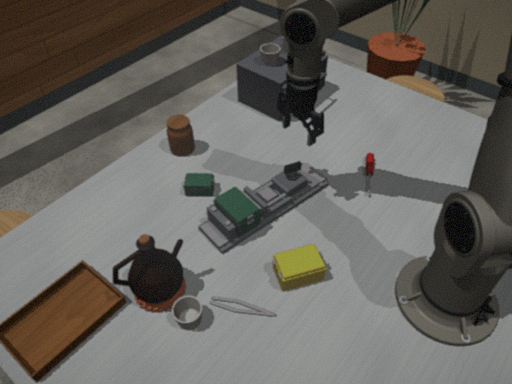

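The knob bar at (258,178) now points about 1.8 rad clockwise of where it was. The jaw sits about 3 mm further back (seated in the rack) with the pad advanced onto the box, and the lever is up. The box is flush at (237,208) in the side view and nothing else has moved. I hand in.

```bash
python3 -c "
from h import *
close_job(); print(get_clock())"
```

```text
the job is handed in; nothing more can be done
the job is handed in; nothing more can be done
```

The green box is clamped in the vise and I handed the job in at about 49 s, inside the 69 s limit.

- **Pushing home:** I pressed the lever about 5 mm and slid the jaw until it had pushed the box square against the fixed jaw. The force on the tool reached about 13 N with the lever down. It rose to about 16 N while the lever was coming up, so the pad never pushed with more than about 14 N.
- **Locking:** On letting the lever up, the jaw first sat on a tooth's crest. It then dropped into the rack about 2.5 mm back while I turned the knob.
- **Tightening:** I turned the knob about 1.83 rad clockwise in total. My best estimate of the pad force is 46 N, within about 37 to 55 N. It comes from the torque needed to turn the knob each way (+0.36 and −0.08 N m).

**Last checks:** The lever read as up and the tool was touching nothing. In the last side view the box looked flush against the fixed jaw, and nothing else looked moved.

**What disagreed:**
- The torque readings after the large turning steps had the opposite sign at first, from overshoot, so I relied on the later fine steps.
- A rough sum of screw travel less the jaw's setback would suggest a higher force, around 80 to 90 N. The direct torque readings don't support that, and the camera measurement of the setback is only good to a millimetre or two.
- The last wrist picture gave no reading for the clamped box itself, because it was at the edge of the frame.

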